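Put the lids on the painted jars for the kiln

ROBOT

A 6-joint arm with a two-finger parallel gripper is mounted at the origin on the work surface. World frame = base frame: x ahead of the robot, y to its left, z up, the work surface at z = 0. Lengths are in m, angles in degrees, forces in N, time in s.
With the tool pointing down it reaches from about 0.35 to 0.975 m from the base axis. Payload 7.1 kg.
Tool frame: the origin (TCP) lies midway between the tips of the shut fingers; the grasp point (between the pads) lies 19 mm behind it; z points along the fingers, x is the direction in which the jaws open and shut, and the axes are right-handed (so a half turn about z gives the same grasp; the last joint's range is limited). The gripper opens to 88 mm and grips with 3 to 60 N. Pads are 20 mm wide; open, the fingers measure 115 mm over their backs; the gripper's body (75 mm by 178 mm) begins 61 mm behind the grasp point.
Start: joints at [-73.281, 24.242, 93.386, -0, 62.372, -1.089], TCP at [0.191, -0.595, 0.223] pointing down, gripper open.
Joint ranges: [-172.04, 172.04], [-51.8, 120.97], [4.93, 147.93], [-75.15, 255.16], [6.16, 154.13], [-145.62, 145.62]. Speed limits (degrees/s): [136.94, 136.94, 172.46, 180, 180, 180].

INTERFACE

Orientations are given as [roll, pitch, yaw] about the fixed x, y, z axes, in that order (R = Rz(yaw) Ry(pitch) Rx(roll)).
In Python, from bench import arm gives the robot as it stands.
- The arm moves only by the tool step_arm, never from a script. Its argument "targets" is text: rows parted by semicolons, each of 7 numbers parted by spaces: the turn, a rotation vector about the tool's x, y, z in rad, then the shift along the tool's x, y, z in m, then the finger opening in m, from 0 to 0.0878. In form: ax ay az tx ty tz grip; .... A call has 1 to 8 rows; each row shifts and turns the commanded pose from where the row before left it, along the tool's axes as they then stand; what a row does not reach is not made up. A row lasts 1/8 s, in which the tool goes at most 62.5 mm and 10.7 degrees, less where a joint would pass 70% of its speed; a pose out of reach is approached as far as the arm can. A call is refused whole if a number of a shift passes 0.0625 or a number of a turn 0.188, either way. A call with a gripper value outside its range is refused whole. The fingers move at their own pace and stop on an object; the grip force is fixed at half the most. Time passes only in rows, so rows that do not move let the fingers close. It gives the time, the measured TCP pose, the force and the opening at its end, in the units of the state.
- arm.read_state(): the state, without advancing time (a new reading comes with each control period).
- arm.snapshot(name): name is "side" or "top" or "wrist"; returns the picture (420x560x3 uint8, blue, green, red); there is no depth.
- arm.calibration(name): a dict with "fx", "fy", "cx", "cy" (pixels), "k1" (the pictures are not rectified: a ray, as slopes to the right and down, at radius r is drawn at 1 + k1 r^2 times it, then the intrinsics apply), "extrinsics" (4x4, takes a point from camera to world coordinates). Camera axes: x right, y down, z forward; pixel columns grow to the right and rows downward; lengths in m; the calibration is good to about 2 mm. A picture is of the moment at which its call begins: read the wrist's pose just before it. calibration takes no time and is no camera call; for the wrist camera it gives the pose at the moment of the call.
- arm.sign_off(): hands the job in, once; it reports no verdict.
The state is a dict: "time": time; "joint_pos": joint angles; "joint_vel": joint speeds; "tau": joint torques, N m; "tcp_pos": TCP position; "eef_rot": TCP orientation; "wrist_force": force on the tool from outside, world axes, zero at the start; "moment": the same for the moment, N m; "grip_width": finger opening in m.
Only numpy, scipy, OpenCV 4.12 (cv2) and the standard library are available. Lean on these libraries where they do the work, as an engineer would, in place of code of your own. Each camera call takes 0.05 s, during which the arm holds its last target. There are 200 camera calls.

TASK

The four painted jars are ready for the kiln and are fired with their lids on: pick out the four lids and put each one on the jar it belongs to, fully seated all round. The ware is fragile, so set the lids down without dropping them, and leave the jars, the red cup and the roll of tape standing where they are.

Things in the scene. Friction and masses are not known exactly. Their poses are not given: they have to be found in the camera images.
- egg_jar: The large egg-shaped jar: white ceramic with blue flowers, open, 112 mm tall (rim 112 mm above its origin), widest 108 mm across, mouth 72 mm inside, 84 mm outside. Origin: centre of its underside. About 550 g. Loose on a cutting mat whose surface is 3 mm above the work surface.
- small_jar: The small round jar: white ceramic with blue flowers, open, 84 mm tall (rim 84 mm above its origin), widest 84 mm across, mouth 48 mm inside, 60 mm outside. Origin: centre of its underside. About 300 g. Loose on a cutting mat whose surface is 3 mm above the work surface.
- square_jar: The square jar: white ceramic with blue flowers, open, upright walls, 88 x 88 mm outside, 74 x 74 mm inside, 76 mm tall (rim 76 mm above its origin). Origin: centre of its underside. x and y along its sides. About 500 g. Loose on a cutting mat whose surface is 3 mm above the work surface.
- oblong_jar: The oblong jar, the lowest: white ceramic with blue flowers, open, upright walls, 118 x 80 mm outside, 104 x 66 mm inside, 58 mm tall (rim 58 mm above its origin). Origin: centre of its underside. x along the 118 mm side. About 450 g. Loose on a cutting mat whose surface is 3 mm above the work surface.
- egg_lid: The large round lid: white ceramic with blue flowers, 88 mm across, upright. Heights over its origin (centre of its underside): locating ring 64 mm across 0-8 mm, domed flange 8-16.5 mm, central round knob 21 mm across 21-38 mm (narrower foot), top 41 mm. About 140 g, loose on the mat. Seated on the large egg-shaped jar: concentric, origin 104 mm above the jar's, 4 mm play all round.
- small_lid: The small round lid: white ceramic with blue flowers, 64 mm across, upright. Heights over its origin (centre of its underside): locating ring 40 mm across 0-8 mm, domed flange 8-16.5 mm, central round knob 21 mm across 21-38 mm (narrower foot), top 41 mm. About 70 g, loose on the mat. Seated on the small round jar: concentric, origin 76 mm above the jar's, 4 mm play all round.
- square_lid: The square lid: white ceramic with blue flowers, 84 x 84 mm, upright. Heights over its origin (centre of its underside): locating block 66 x 66 mm 0-8 mm, flange 8-15 mm, central ridge handle 15-39 mm, 46 mm long along x, 14 mm thick along y. About 150 g, loose on the mat. Seated on the square jar: concentric, origin 68 mm above the jar's, 4 mm play all round, any of 4 ways round.
- oblong_lid: The oblong lid: white ceramic with blue flowers, 114 x 76 mm, upright. Heights over its origin (centre of its underside): locating block 96 x 58 mm 0-8 mm, flange 8-15 mm, central ridge handle 15-39 mm, 46 mm long along x (the long side), 14 mm thick along y. About 160 g, loose on the mat. Seated on the oblong jar: concentric, origin 50 mm above the jar's, 4 mm play all round, either way round.
- red_cup: Bystander among the jars: an open, tapered red plastic water cup, 105 mm tall, 77 mm across the rim. Loose, 200 g. Origin: centre of its underside. It has no lid; leave it alone.
- tape_roll: Bystander among the lids: a whitish roll of tape, a plain ring 98 mm across outside, 76 mm inside, 48 mm tall, lying flat. Loose, 150 g. Origin: centre of its underside. It is not a lid; leave it alone.
There are look-alikes about, which are no part of the job. What is shaped like the small_lid but turquoise or yellow is not meant.

How it is judged:
By the outcome, as a careful person would: the job done as asked, in the order asked, and still so for the second after the job is handed in, with the robot touching nothing.
It also fails if it takes over 125 s, if anything falls off the work surface, if the arm or the gripper's body presses on something with over 40 N, if the wrist force passes 120 N, or if a joint passes its speed limit or range.

## Working session

There is one attempt and no reset: what is moved stays moved. The work goes in short steps, Python scripts to look and compute and a tool call to move; the robot and the scene stay as the last step left them, time stands still between calls to the robot, and variables do not carry over. Pictures are saved under pics/ and viewed, about 12 in all and at most 16, crops included, and the job is handed in when it is done.

Besides the shell and the picture viewer there is one more tool, called as name(argument=value, ...) on one line, values as JSON. step_arm: Moves the arm, as the interface text tells. Its arguments: {"type":"object","properties":{"targets":{"type":"string"}},"required":["targets"]}

```bash
mkdir -p pics; ls; python3 - <<'E'
from bench import arm
import cv2
print(arm.read_state())
for n in ("top","side","wrist"):
    c=arm.calibration(n); print(n,c)
    cv2.imwrite(f"pics/{n}0.png",arm.snapshot(n))
E
```

```text
pics
{'time': 0.0, 'joint_pos': array([-7.32819990e+01,  2.42849722e+01,  9.34314723e+01, -1.02028862e-03,
        6.23738798e+01, -1.08785515e+00]), 'joint_vel': array([ 0.06616955,  0.0903896 ,  0.11915688,  0.0785463 , -0.02916536,
        0.01070872]), 'tau': array([ 4.46161421e-04, -5.44629407e+01, -2.73673546e+01,  6.42052386e-02,
        2.28650233e-02, -1.06412872e-04]), 'tcp_pos': array([ 0.19098474, -0.59450832,  0.22189555]), 'eef_rot': array([-1.79999188e+02,  9.03251093e-02, -7.21936694e+01]), 'wrist_force': array([0.37677901, 0.14951958, 0.75528689]), 'moment': array([ 0.03200742, -0.05148779,  0.00016428]), 'grip_width': 0.08759353965588404}
top {'fx': 460.44280099423435, 'fy': 460.44280099423435, 'cx': 277.83171801731595, 'cy': 204.31687318457273, 'k1': -0.08112224553525325, 'extrinsics': array([[-0.04449752, -0.97616901,  0.21240062,  0.13839828],
       [-0.999005  ,  0.04411777, -0.00652941, -0.06880982],
       [-0.00299684, -0.21247983, -0.97716086,  1.41604883],
       [ 0.        ,  0.        ,  0.        ,  1.        ]])}
side {'fx': 461.96413408407807, 'fy': 461.96413408407807, 'cx': 287.95958490274944, 'cy': 213.51256054472398, 'k1': -0.07393437328912629, 'extrinsics': array([[ 0.94812456, -0.14450296,  0.28315847,  0.03234847],
       [-0.31735565, -0.48229807,  0.81650105, -1.14955739],
       [ 0.01857996, -0.86400664, -0.50313747,  0.70719425],
       [ 0.        ,  0.        ,  0.        ,  1.        ]])}
wrist {'fx': 302.3273488510982, 'fy': 302.3273488510982, 'cx': 281.4610132830942, 'cy': 206.0409882032811, 'k1': 0.003917007853471845, 'extrinsics': array([[ 0.30654656, -0.91925219, -0.24699111,  0.25947849],
       [-0.95185481, -0.29639456, -0.07824761, -0.57265027],
       [-0.00127754,  0.25908621, -0.96585335,  0.38269366],
       [ 0.        ,  0.        ,  0.        ,  1.        ]])}
```

View pics/top0.png

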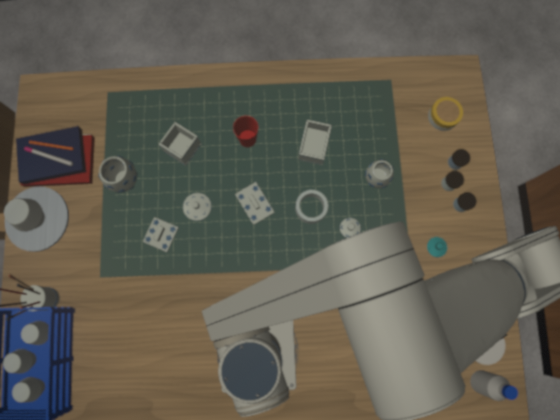

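View pics/side0.png

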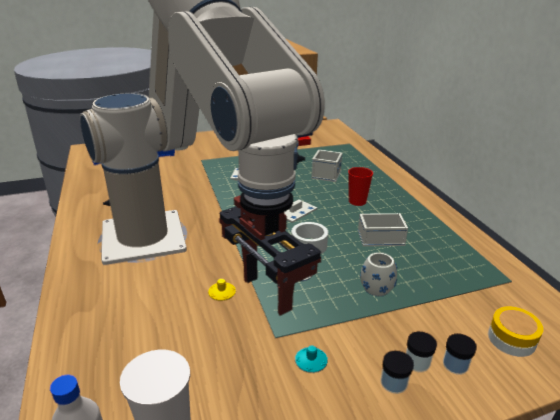

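Top view: the lids are egg (197,207), square (160,235), oblong (254,203) and small (349,229). The jars are egg (115,172), square (179,142), oblong (315,140) and small (380,173). Things that could be mistaken for a lid: the tape (312,206), the turquoise lid (437,247), the yellow lid (side view 222,288) and white discs off the mat (490,350). I choose the white, flowered ones on the mat and check them in a close crop.

```bash
cat > h.py <<'E'
import numpy as np, cv2
from bench import arm
def K(c): return np.array([[c['fx'],0,c['cx']],[0,c['fy'],c['cy']],[0,0,1.]]),np.array([c['k1'],0,0,0.])
def ray(c,px):
    k,d=K(c); u=cv2.undistortPoints(np.float64(px).reshape(-1,1,2),k,d).reshape(-1,2)
    E=c['extrinsics']; return E[:3,3],np.c_[u,np.ones(len(u))]@E[:3,:3].T
def plane(c,px,z):
    o,d=ray(c,px); return o+d*((z-o[2])/d[:,2])[:,None]
def proj(c,P):
    k,d=K(c); E=np.linalg.inv(c['extrinsics']); r,_=cv2.Rodrigues(E[:3,:3])
    return cv2.projectPoints(np.float64(P).reshape(-1,1,3),r,E[:3,3],k,d)[0].reshape(-1,2)
E
python3 - <<'E'
from h import *
im=cv2.imread('pics/top0.png'); c=arm.calibration('top')
hsv=cv2.cvtColor(im,cv2.COLOR_BGR2HSV)
m=((hsv[...,1]<60)&(hsv[...,2]>95)).astype(np.uint8)*255
m=cv2.morphologyEx(m,cv2.MORPH_CLOSE,np.ones((5,5)));m=cv2.morphologyEx(m,cv2.MORPH_OPEN,np.ones((3,3)))
m[:85]=0;m[275:]=0;m[:,:98]=0;m[:,400:]=0
n,l,s,ce=cv2.connectedComponentsWithStats(m)
vis=cv2.resize(im[80:280,90:410],None,fx=2.5,fy=2.5,interpolation=cv2.INTER_CUBIC)
for i in range(1,n):
    if s[i,4]<150: continue
    cn=cv2.findContours((l==i).astype(np.uint8),cv2.RETR_EXTERNAL,cv2.CHAIN_APPROX_NONE)[0][0].reshape(-1,2)
    for z in (.016,):
        w=plane(c,cn,z)[:,:2]; r=cv2.minAreaRect((w*1000).astype(np.float32))
        print(ce[i].round(),s[i,4],z,np.round(r[0],0),np.round(r[1]),round(r[2],1))
    cv2.drawContours(vis,[((cn-[90,80])*2.5).astype(int)],-1,(0,0,255),1)
cv2.imwrite('pics/c1.png',vis)
E
```

```text
[315. 139.] 980 0.016 [ 653. -207.] [ 87. 125.] 74.3
[180. 141.] 618 0.016 [671. 237.] [94. 97.] 54.1
[115. 176.] 231 0.016 [565. 441.] [61. 95.] 28.3
[379. 171.] 471 0.016 [ 537. -403.] [68. 88.] 16.1
[254. 203.] 962 0.016 [455.  -3.] [126.  82.] 28.9
[311. 205.] 498 0.016 [ 436. -183.] [103. 102.] 87.4
[196. 206.] 677 0.016 [449. 176.] [91. 89.] 87.4
[160. 234.] 793 0.016 [365. 290.] [89. 90.] 67.1
[354. 253.] 4213 0.016 [ 307. -252.] [388. 176.] 87.3
```

View pics/c1.png

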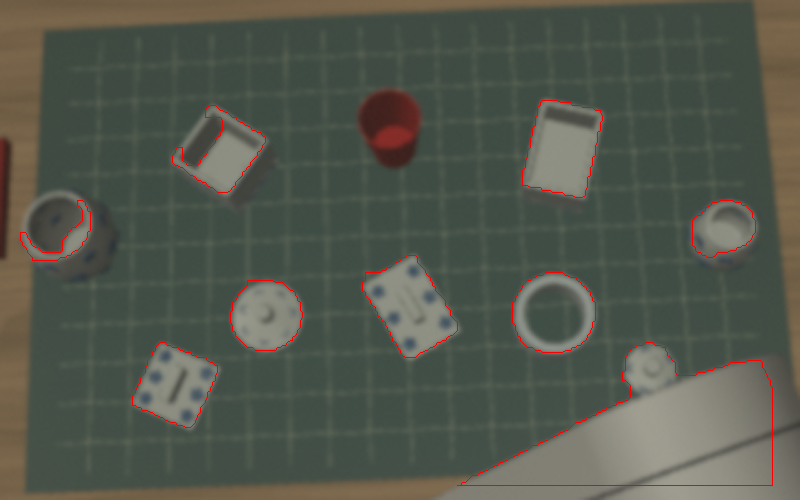

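The crop shows the four white, flowered lids: egg (265,315), square (176,385), oblong (410,305) and small (650,370), the last partly under the arm. The tape ring is at (554,313). I'll go above the small lid first.

```bash
cat >> h.py <<'E'
def plan(x,y,z=None,yaw=None):
    "turn about tool z (rad, split) first, then shift in tool axes after the turn"
    s=arm.read_state(); p=s['tcp_pos']; y0=s['eef_rot'][2]
    y1=y0 if yaw is None else yaw
    d=(y1-y0+90)%180-90 if yaw is not None else 0
    j1=np.degrees(np.arctan2(y,x))
    if abs(j1-(y0+d))>135: d-=180*np.sign(d)
    t=np.radians(y0+d); w=np.array([x,y,p[2] if z is None else z])-p
    v=np.array([w[0]*np.cos(t)+w[1]*np.sin(t), w[0]*np.sin(t)-w[1]*np.cos(t), -w[2]])
    n=int(np.ceil(abs(np.radians(d))/.18)); m=int(np.ceil(max(np.linalg.norm(v)/.06,1)))
    print('at',p.round(4),s['eef_rot'].round(2),'t',round(s['time'],2),'g',round(s['grip_width'],4))
    print(f'turn {n} x az {-np.radians(d)/max(n,1):.4f} ; total shift {v.round(4)} ; {m} x {(v/m).round(4)}  (yaw->{y0+d:.1f}, j6~{j1-y0-d:.0f})')
E
python3 - <<'E'
from h import *
c=arm.calibration('top')
f=lambda x,y:[90+x/2.5,80+y/2.5]
print('small lid',plane(c,[f(650,368)],.035))
# jar rims: hand-read corners of outer rim in the crop
def quad(p,z):
    w=plane(c,[f(*q) for q in p],z)[:,:2]; print(w.mean(0).round(3),[round(np.linalg.norm(w[i]-w[i-1]),3) for i in range(4)],[round(np.degrees(np.arctan2(*(w[i]-w[i-1])[::-1])),1) for i in range(4)])
quad([(212,104),(266,140),(229,194),(172,158)],.079)
quad([(541,98),(603,112),(586,198),(522,184)],.061)
print('egg jar',plane(c,[f(57,226)],.115),'small jar',plane(c,[f(726,227)],.087))
w=plane(c,[f(170,400),f(186,370)],.04); print('sq ridge',np.degrees(np.arctan2(*(w[1]-w[0])[:2][::-1])))
plan(.39,-.255,.20)
E
```

```text
small lid [[ 0.35751525 -0.29417153  0.035     ]]
[0.647 0.221] [np.float64(0.085), np.float64(0.085), np.float64(0.082), np.float64(0.087)] [np.float64(-35.6), np.float64(-127.1), np.float64(146.0), np.float64(54.8)]
[ 0.636 -0.203] [np.float64(0.117), np.float64(0.08), np.float64(0.116), np.float64(0.081)] [np.float64(-15.0), np.float64(-106.1), np.float64(165.5), np.float64(74.5)]
egg jar [[0.54655433 0.40848289 0.115     ]] small jar [[ 0.51658122 -0.39102451  0.087     ]]
sq ridge -28.28739128411868
at [ 0.191  -0.5947  0.2221] [-1.800e+02  6.000e-02 -7.219e+01] t 0.15 g 0.0879
turn 0 x az -0.0000 ; total shift [-0.2625 -0.2933  0.0221] ; 7 x [-0.0375 -0.0419  0.0032]  (yaw->-72.2, j6~39)
```

```bash
python3 -c "
from h import *
plan(.3575,-.294,.16,-50)"
```

```text
at [ 0.191  -0.5947  0.2221] [-1.800e+02  6.000e-02 -7.219e+01] t 0.15 g 0.0879
turn 3 x az -0.1291 ; total shift [-0.1233 -0.3208  0.0621] ; 6 x [-0.0206 -0.0535  0.0103]  (yaw->-50.0, j6~11)
```

step_arm(targets="0 0 -0.13 0 0 0 0.06;0 0 -0.13 0 0 0 0.06;0 0 -0.13 0 0 0 0.06;0 0 0 -0.0206 -0.0535 0.01 0.06;0 0 0 -0.0206 -0.0535 0.01 0.06;0 0 0 -0.0206 -0.0535 0.01 0.06;0 0 0 -0.0206 -0.0535 0.01 0.06;0 0 0 -0.0206 -0.0535 0.01 0.06")

```text
time: 1.15
tcp_pos: [0.3297, -0.3422, 0.1724]
eef_rot: [-180.0, -0.0, -49.9]
wrist_force: [1.3, -0.1, -0.5]
grip_width: 0.0601
```

step_arm(targets="0 0 0 -0.0206 -0.0535 0.01 0.06;0 0 0 0 0 0 0.06;0 0 0 0 0 0 0.06")

```text
time: 1.52
tcp_pos: [0.357, -0.2938, 0.1628]
eef_rot: [180.0, -0.0, -49.8]
wrist_force: [-0.4, -0.4, 0.1]
grip_width: 0.0601
```

```bash
python3 - <<'E'
from h import *
c=arm.calibration('wrist'); im=arm.snapshot('wrist'); np.save('w1.npy',c['extrinsics'])
cv2.imwrite('pics/w1.png',im); plan(.3575,-.294,.16)
c=arm.calibration('top'); cv2.imwrite('pics/top1.png',arm.snapshot('top'))
E
```

```text
at [ 0.3568 -0.2944  0.1629] [ 1.800e+02 -4.000e-02 -4.987e+01] t 1.57 g 0.0601
turn 0 x az -0.0000 ; total shift [ 0.0001 -0.0008  0.0029] ; 1 x [ 0.0001 -0.0008  0.0029]  (yaw->-49.9, j6~10)
```

View pics/w1.png

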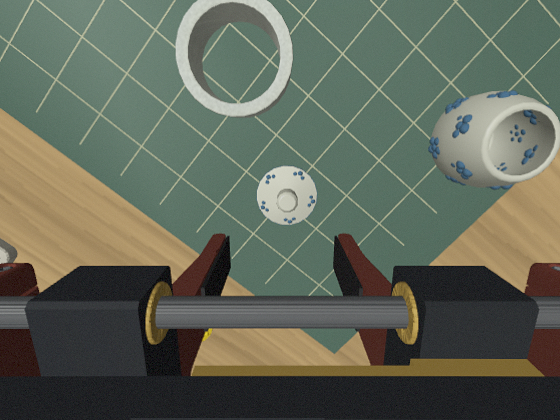

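```bash
cat >> h.py <<'E'
def blob(im,px,vmin=110,smax=60):
    h=cv2.cvtColor(im,cv2.COLOR_BGR2HSV)
    m=(((h[...,1]<smax)&(h[...,2]>vmin))|((h[...,0]>100)&(h[...,0]<130)&(h[...,1]>80))).astype(np.uint8)
    m=cv2.morphologyEx(m,cv2.MORPH_OPEN,np.ones((5,5)))
    m[232:]=0 
    cs=cv2.findContours(m,cv2.RETR_EXTERNAL,cv2.CHAIN_APPROX_NONE)[0]
    return max(cs,key=lambda q:cv2.pointPolygonTest(q,px,True)).reshape(-1,2)
def circ(w): # algebraic circle fit, mm
    A=np.c_[2*w,np.ones(len(w))]; s=np.linalg.lstsq(A,(w**2).sum(1),rcond=None)[0]
    return s[:2],2*np.sqrt(s[2]+s[0]**2+s[1]**2)
E
python3 - <<'E'
from h import *
c=arm.calibration('wrist'); c['extrinsics']=np.load('w1.npy'); im=cv2.imread('pics/w1.png')
b=blob(im,(287.,195.))
print(circ(plane(c,b,.013)[:,:2]), 'knob', plane(c,[(287,200)],.042))
# small jar: bright mouth ring, ellipse read by eye: x 482..558, y 103..183 ; centre (520,143)
w=plane(c,[(482,146),(558,134),(523,103),(515,183)],.087);print(circ(w[:,:2]))
plan(*circ(plane(c,b,.013)[:,:2])[0],.026)
E
```

```text
(array([ 0.42598927, -0.16892008]), np.float64(0.32836969853388376)) knob [[ 0.36250971 -0.29675902  0.042     ]]
(array([ 0.51895041, -0.39643352]), np.float64(0.05876869473810258))
at [ 0.3567 -0.2947  0.1629] [ 1.800e+02 -5.000e-02 -4.992e+01] t 1.62 g 0.0597
turn 0 x az -0.0000 ; total shift [-0.0516 -0.134   0.1369] ; 4 x [-0.0129 -0.0335  0.0342]  (yaw->-49.9, j6~28)
```

```bash
python3 - <<'E'
from h import *
c=arm.calibration('wrist'); c['extrinsics']=np.load('w1.npy'); im=cv2.imread('pics/w1.png')
h=cv2.cvtColor(im,cv2.COLOR_BGR2HSV); print(h[130,330],h[185,287],h[140,380])
for v in (130,150):
  for s in (25,40):
    b=blob(im,(287.,195.),v,s); print(v,s,circ(plane(c,b,.013)[:,:2]))
E
```

```text
[ 76  56 113] [ 34  20 208] [ 72  49 114]
130 25 (array([ 0.36049226, -0.2981025 ]), np.float64(0.05722079667091107))
130 40 (array([ 0.36043935, -0.29821493]), np.float64(0.057742297881935634))
150 25 (array([ 0.3604044, -0.2980626]), np.float64(0.05712670105912031))
150 40 (array([ 0.36039565, -0.29811917]), np.float64(0.05722572746433409))
```

```bash
python3 - <<'E'
from h import *
plan(.3613,-.2975,.025)
E
```

```text
at [ 0.3567 -0.2947  0.1629] [ 1.800e+02 -5.000e-02 -4.992e+01] t 1.62 g 0.0597
turn 0 x az -0.0000 ; total shift [ 0.0051 -0.0018  0.1379] ; 3 x [ 0.0017 -0.0006  0.046 ]  (yaw->-49.9, j6~10)
```

step_arm(targets="0 0 0 0.005 -0.0018 0.05 0.06;0 0 0 0 0 0.05 0.06;0 0 0 0 0 0.025 0.06;0 0 0 0 0 0.013 0.06;0 0 0 0 0 0 0.06;0 0 0 0 0 0 0.01;0 0 0 0 0 0 0.01;0 0 0 0 0 0 0.01")

```text
time: 2.62
tcp_pos: [0.3618, -0.2966, 0.0254]
eef_rot: [-180.0, -0.1, -49.8]
wrist_force: [-0.3, 0.2, -0.1]
grip_width: 0.0333
```

step_arm(targets="0 0 0 0 0 0 0.01;0 0 0 0 0 0 0.01;0 0 0 0 0 -0.01 0.01;0 0 0 0 0 -0.03 0.01;0 0 0 0 0 -0.05 0.01;0 0 0 0 0 -0.05 0.01;0 0 0 0 0 -0.03 0.01;0 0 0 0 0 0 0.01")

```text
time: 3.62
tcp_pos: [0.3625, -0.2972, 0.1972]
eef_rot: [-180.0, -0.3, -49.8]
wrist_force: [-0.5, 0.0, -0.8]
grip_width: 0.0199
```

```bash
python3 - <<'E'
from h import *
plan(.518,-.394,.195)
E
```

```text
at [ 0.3625 -0.2972  0.1972] [-179.95   -0.3   -49.85] t 3.62 g 0.0199
turn 0 x az -0.0000 ; total shift [ 0.1743 -0.0564  0.0022] ; 4 x [ 0.0436 -0.0141  0.0005]  (yaw->-49.8, j6~13)
```

```bash
python3 - <<'E'
from h import *
plan(.473,-.432,.205)
E
```

```text
at [ 0.3625 -0.2972  0.1972] [-179.95   -0.3   -49.85] t 3.62 g 0.0199
turn 0 x az -0.0000 ; total shift [ 0.1743  0.0025 -0.0078] ; 3 x [ 0.0581  0.0008 -0.0026]  (yaw->-49.8, j6~7)
```

step_arm(targets="0 0 0 0.035 0 -0.003 0.01;0 0 0 0.05 0 -0.005 0.01;0 0 0 0.05 0.0025 0 0.01;0 0 0 0.039 0 0 0.01;0 0 0 0 0 0 0.01;0 0 0 0 0 0 0.01")

```text
time: 4.38
tcp_pos: [0.4704, -0.4296, 0.2008]
eef_rot: [180.0, 0.2, -49.8]
wrist_force: [-0.0, 1.4, -0.4]
grip_width: 0.0202
```

```bash
python3 - <<'E'
from h import *
c=arm.calibration('wrist'); im=arm.snapshot('wrist'); np.save('w2.npy',c['extrinsics'])
cv2.imwrite('pics/w2.png',im); plan(.518,-.395,.205)
print(proj(c,[[.518,-.395,.087],[.518,-.395,.003]]))
E
```

```text
at [ 0.4704 -0.4295  0.2013] [179.98   0.18 -49.84] t 4.42 g 0.0202
turn 0 x az -0.0000 ; total shift [ 0.0043 -0.0586 -0.0037] ; 1 x [ 0.0043 -0.0586 -0.0037]  (yaw->-49.8, j6~13)
[[286.31840795 140.26651089]
 [285.43858986 136.66906664]]
```

View pics/w2.png

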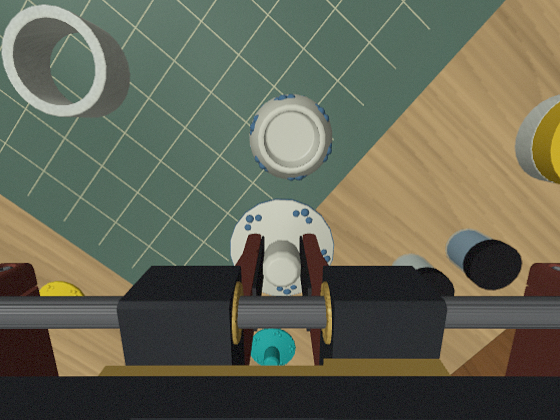

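Jar mouth at about (290,139), and the held lid is level with its flange centred at column 282.

```bash
python3 - <<'E'
from h import *
c=arm.calibration('wrist'); c['extrinsics']=np.load('w2.npy'); im=cv2.imread('pics/w2.png')
g=cv2.GaussianBlur(im,(3,3),0)
# inner/outer mouth circle by eye and by Canny edges near it
e=cv2.Canny(g,40,100); ys,xs=np.nonzero(e); 
for c0,r0,r1 in (((290,138.5),21,29),((290,138.5),28,35)):
    r=np.hypot(xs-c0[0],ys-c0[1]); k=(r>r0)&(r<r1); w=plane(c,np.c_[xs,ys][k],.087)[:,:2]; print('jar',k.sum(),circ(w))
z=.2013-.022+.010
w=plane(c,[(231,245),(333,245),(282,199),(248,213),(318,214)],z)[:,:2]; print('lid',circ(w))
print(arm.read_state()['tcp_pos'])
E
```

```text
jar 300 (array([ 0.52115684, -0.3960148 ]), np.float64(0.04529229240180436))
jar 386 (array([ 0.52060731, -0.39712548]), np.float64(0.05580206400027964))
lid (array([ 0.46960312, -0.4312205 ]), np.float64(0.062335565960355076))
[ 0.47044355 -0.42949703  0.20133266]
```

```bash
python3 - <<'E'
from h import *
plan(.5213,-.3954,.13)
E
```

```text
at [ 0.4704 -0.4295  0.2013] [179.98   0.18 -49.84] t 4.42 g 0.0202
turn 0 x az -0.0000 ; total shift [ 0.0067 -0.0609  0.0713] ; 2 x [ 0.0034 -0.0304  0.0357]  (yaw->-49.8, j6~13)
```

step_arm(targets="0 0 0 0.0034 -0.0305 0 0.01;0 0 0 0.0033 -0.0304 0.02 0.01;0 0 0 0 0 0.03 0.01;0 0 0 0 0 0.021 0.01;0 0 0 0 0 0 0.01;0 0 0 0 0 0 0.01;0 0 0 0 0 0 0.01")

```text
time: 5.3
tcp_pos: [0.523, -0.3974, 0.133]
eef_rot: [-180.0, -0.1, -49.9]
wrist_force: [-0.7, -0.5, -0.8]
grip_width: 0.0199
```

```bash
python3 - <<'E'
from h import *
plan(.5213,-.3954,.1015); print(arm.read_state()['wrist_force'])
E
```

```text
at [ 0.523  -0.3974  0.133 ] [-1.7998e+02 -1.1000e-01 -4.9880e+01] t 5.3 g 0.0199
turn 0 x az -0.0000 ; total shift [-0.0026 -0.      0.0315] ; 1 x [-0.0026 -0.      0.0315]  (yaw->-49.9, j6~13)
[-0.74869794 -0.53093802 -0.84514735]
```

step_arm(targets="0 0 0 -0.0026 0 0.015 0.01;0 0 0 0 0 0.007 0.01;0 0 0 0 0 0.005 0.01;0 0 0 0 0 0.003 0.01;0 0 0 0 0 0.001 0.01;0 0 0 0 0 0 0.01;0 0 0 0 0 0 0.01")

```text
time: 6.18
tcp_pos: [0.521, -0.3948, 0.1009]
eef_rot: [-180.0, -0.0, -49.8]
wrist_force: [-1.3, 0.9, 0.9]
grip_width: 0.02
```

```bash
python3 - <<'E'
from h import *
cv2.imwrite('pics/s2.png',cv2.resize(arm.snapshot('side')[180:330,280:480],None,fx=3,fy=3)); plan(.5213,-.3954,.1015)
E
```

```text
at [ 0.521  -0.3948  0.1009] [-1.7999e+02 -3.0000e-02 -4.9850e+01] t 6.22 g 0.0199
turn 0 x az -0.0000 ; total shift [ 0.0006  0.0002 -0.0006] ; 1 x [ 0.0006  0.0002 -0.0006]  (yaw->-49.8, j6~13)
```

View pics/s2.png

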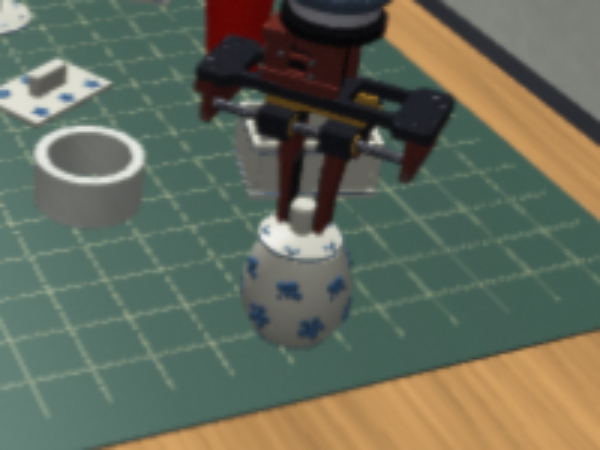

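step_arm(targets="0 0 0 0 0 0 0.03;0 0 0 0 0 0 0.045;0 0 0 0 0 0 0.045;0 0 0 0 0 -0.02 0.045;0 0 0 0 0 -0.04 0.045;0 0 0 0 0 -0.04 0.045;0 0 0 0 0 0 0.045")

```text
time: 7.1
tcp_pos: [0.523, -0.3963, 0.206]
eef_rot: [-179.9, -0.5, -49.9]
wrist_force: [0.3, 0.2, 0.3]
grip_width: 0.0447
```

```bash
python3 - <<'E'
from h import *
plan(.421,-.024,.17,-59)
E
```

```text
at [ 0.523  -0.3963  0.206 ] [-179.9    -0.47  -49.85] t 7.1 g 0.0447
turn 1 x az 0.1597 ; total shift [-0.3717 -0.1043  0.036 ] ; 7 x [-0.0531 -0.0149  0.0051]  (yaw->-59.0, j6~56)
```

step_arm(targets="0 0 0.16 0 0 0 0.045;0 0 0 -0.053 -0.015 0 0.045;0 0 0 -0.053 -0.015 0 0.045;0 0 0 -0.053 -0.015 0 0.045;0 0 0 -0.053 -0.015 0.005 0.045;0 0 0 -0.053 -0.015 0.01 0.045;0 0 0 -0.053 -0.015 0.01 0.045;0 0 0 -0.053 -0.015 0.01 0.045")

```text
time: 8.1
tcp_pos: [0.419, -0.0211, 0.1656]
eef_rot: [-180.0, -0.0, -59.0]
wrist_force: [-0.1, 0.6, -0.7]
grip_width: 0.045
```

step_arm(targets="0 0 0 0 0 0 0.045;0 0 0 0 0 0 0.045")

```text
time: 8.35
tcp_pos: [0.4203, -0.0227, 0.1659]
eef_rot: [-180.0, -0.0, -59.0]
wrist_force: [-0.2, -0.0, 0.9]
grip_width: 0.0448
```

```bash
python3 - <<'E'
from h import *
c=arm.calibration('wrist'); im=arm.snapshot('wrist'); np.save('w3.npy',c['extrinsics'])
cv2.imwrite('pics/w3.png',im); plan(.455,-.003,.17)
b=blob(im,tuple(proj(c,[[.455,-.003,.018]])[0]),130,40)
w=plane(c,b,.018)[:,:2]; print(cv2.minAreaRect((w*1000).astype(np.float32)))
print(proj(c,[[.455,-.003,.018]]))
E
```

```text
at [ 0.4206 -0.0232  0.166 ] [-1.7996e+02 -4.0000e-02 -5.9030e+01] t 8.4 g 0.0453
turn 0 x az -0.0000 ; total shift [ 0.0004 -0.0399 -0.004 ] ; 1 x [ 0.0004 -0.0399 -0.004 ]  (yaw->-59.0, j6~59)
((452.2690734863281, -5.786304473876953), (113.40067291259766, 74.74103546142578), 28.762737274169922)
[[282.22694562 157.70424663]]
```

View pics/w3.png

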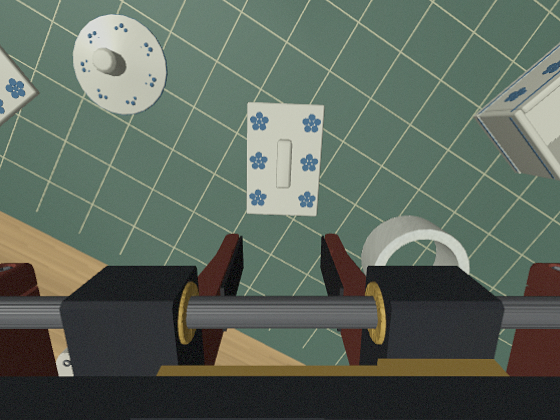

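The oblong lid is at (285,159) and measures 113 x 75 mm, matching its given size. The egg lid is at (120,65).

```bash
python3 - <<'E'
from h import *
plan(.4523,-.0058,.0235,-61.2)
E
```

```text
at [ 0.4206 -0.0232  0.166 ] [-1.7996e+02 -4.0000e-02 -5.9030e+01] t 8.4 g 0.0453
turn 1 x az 0.0378 ; total shift [ 0.     -0.0362  0.1425] ; 3 x [ 0.     -0.0121  0.0475]  (yaw->-61.2, j6~60)
```

step_arm(targets="0 0 0.038 0 0 0 0.045;0 0 0 0 -0.0362 0.02 0.045;0 0 0 0 0 0.05 0.045;0 0 0 0 0 0.04 0.045;0 0 0 0 0 0.02 0.045;0 0 0 0 0 0.012 0.045;0 0 0 0 0 0 0.045;0 0 0 0 0 0 0.045")

```text
time: 9.4
tcp_pos: [0.4524, -0.0055, 0.0244]
eef_rot: [-179.9, -0.0, -61.2]
wrist_force: [0.1, -0.9, 0.1]
grip_width: 0.045
```

step_arm(targets="0 0 0 0 0 0 0.005;0 0 0 0 0 0 0.005;0 0 0 0 0 0 0.005;0 0 0 0 0 0 0.005;0 0 0 0 0 0 0.005")

```text
time: 10.02
tcp_pos: [0.4518, -0.0051, 0.0239]
eef_rot: [-180.0, -0.0, -61.2]
wrist_force: [-1.1, 0.5, 5.5]
grip_width: 0.0142
```

step_arm(targets="0 0 0 0 0 -0.01 0.005;0 0 0 0 0 -0.03 0.005;0 0 0 0 0 -0.05 0.005;0 0 0 0 0 -0.05 0.005;0 0 0 0 0 -0.035 0.005;0 0 0 0 0 0 0.005")

```text
time: 10.78
tcp_pos: [0.4531, -0.0052, 0.2013]
eef_rot: [-179.7, -0.2, -61.2]
wrist_force: [0.3, -0.1, -1.5]
grip_width: 0.014
```

```bash
python3 - <<'E'
from h import *
plan(.636,-.203,.20,75); plan(.58,-.218,.20,75)
E
```

```text
at [ 0.4531 -0.0052  0.2013] [-1.7972e+02 -1.7000e-01 -6.1190e+01] t 10.78 g 0.014
turn 5 x az 0.1529 ; total shift [ 0.1437 -0.2278  0.0013] ; 5 x [ 0.0287 -0.0456  0.0003]  (yaw->-105.0, j6~87)
at [ 0.4531 -0.0052  0.2013] [-1.7972e+02 -1.7000e-01 -6.1190e+01] t 10.78 g 0.014
turn 5 x az 0.1529 ; total shift [ 0.1727 -0.1776  0.0013] ; 5 x [ 0.0345 -0.0355  0.0003]  (yaw->-105.0, j6~84)
```

```bash
python3 - <<'E'
from h import *
plan(.525,-.173,.22,75)
E
```

```text
at [ 0.4531 -0.0052  0.2013] [-1.7972e+02 -1.7000e-01 -6.1190e+01] t 10.78 g 0.014
turn 5 x az 0.1529 ; total shift [ 0.1435 -0.1128 -0.0187] ; 4 x [ 0.0359 -0.0282 -0.0047]  (yaw->-105.0, j6~87)
```

step_arm(targets="0 0 0.153 0 0 0 0.005;0 0 0.153 0 0 0 0.005;0 0 0.153 0 0 0 0.005;0 0 0.153 0 0 0 0.005;0 0 0.153 0 0 -0.005 0.005;0 0 0 0.036 -0.028 -0.005 0.005;0 0 0 0.036 -0.028 -0.005 0.005;0 0 0 0.036 -0.028 -0.005 0.005")

```text
time: 11.78
tcp_pos: [0.5041, -0.1321, 0.2171]
eef_rot: [179.8, 0.0, -105.0]
wrist_force: [0.2, 0.3, -1.5]
grip_width: 0.0136
```

step_arm(targets="0 0 0 0.036 -0.028 0 0.005;0 0 0 0 0 0 0.005;0 0 0 0 0 0 0.005;0 0 0 0 0 0 0.005")

```text
time: 12.28
tcp_pos: [0.5215, -0.172, 0.2179]
eef_rot: [179.9, 0.0, -105.0]
wrist_force: [0.2, 0.9, -1.8]
grip_width: 0.0136
```

```bash
python3 - <<'E'
from h import *
c=arm.calibration('wrist'); im=arm.snapshot('wrist'); np.save('w4.npy',c['extrinsics'])
cv2.imwrite('pics/w4.png',im); plan(.636,-.203,.22)
print(proj(c,[[.636,-.203,.061]]))
E
```

```text
at [ 0.5218 -0.1721  0.2182] [ 1.7993e+02  1.0000e-02 -1.0495e+02] t 12.32 g 0.0135
turn 0 x az -0.0000 ; total shift [ 0.0004 -0.1183 -0.0018] ; 2 x [ 0.0002 -0.0591 -0.0009]  (yaw->-105.0, j6~87)
[[282.70091091  74.61326072]]
```

View pics/w4.png

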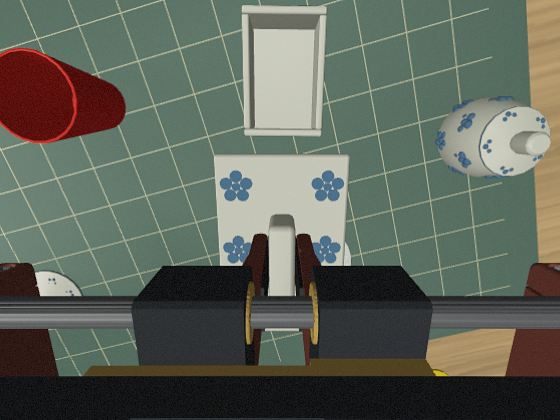

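Oblong jar rim at (243,7) to (326,7) to (320,135) to (245,135). The held lid's front edge runs (215,155) to (349,155), and the small jar's lid at (520,140) looks seated.

```bash
python3 - <<'E'
from h import *
c=arm.calibration('wrist'); c['extrinsics']=np.load('w4.npy'); im=cv2.imread('pics/w4.png')
p=[(243,7),(326,7),(320.5,135),(245,135)]
w=plane(c,p,.061)[:,:2]; print(w.mean(0).round(4),[round(np.linalg.norm(w[i]-w[i-1]),4) for i in range(4)],[round(np.degrees(np.arctan2(*(w[i]-w[i-1])[::-1])),1) for i in range(4)])
b=blob(im,tuple(proj(c,[[.636,-.203,.061]])[0]),120,45); w=plane(c,b,.061)[:,:2]; print(cv2.minAreaRect((w*1000).astype(np.float32)))
# lid: origin z = tcp z-.021 ; flange top +.015
z=.2182-.021+.015; q=plane(c,[(215,155),(349,155)],z)[:,:2]; print('front edge mid',q.mean(0),np.linalg.norm(q[1]-q[0]),np.degrees(np.arctan2(*(q[1]-q[0])[::-1])))
d=np.array([.966,-.26]); print('lid centre',q.mean(0)-.057*d)
E
```

```text
[ 0.636  -0.2039] [np.float64(0.1149), np.float64(0.0765), np.float64(0.1149), np.float64(0.0772)] [np.float64(-15.8), np.float64(-104.9), np.float64(164.5), np.float64(75.1)]
((636.9860229492188, -203.83718872070312), (80.25006866455078, 118.4249038696289), 74.65094757080078)
front edge mid [ 0.57556375 -0.18604266] 0.07299655939555988 -104.91977905775319
lid centre [ 0.52050175 -0.17122266]
```

```bash
python3 - <<'E'
from h import *
plan(.6373,-.2045,.10)
E
```

```text
at [ 0.5218 -0.1721  0.2182] [ 1.7993e+02  1.0000e-02 -1.0495e+02] t 12.32 g 0.0135
turn 0 x az -0.0000 ; total shift [ 0.0015 -0.1199  0.1182] ; 3 x [ 0.0005 -0.04    0.0394]  (yaw->-105.0, j6~87)
```

step_arm(targets="0 0 0 0 -0.04 0 0.005;0 0 0 0.0015 -0.04 0 0.005;0 0 0 0 -0.04 0 0.005;0 0 0 0 0 0.05 0.005;0 0 0 0 0 0.04 0.005;0 0 0 0 0 0.025 0.005;0 0 0 0 0 0 0.005;0 0 0 0 0 0 0.005")

```text
time: 13.32
tcp_pos: [0.6387, -0.2055, 0.1049]
eef_rot: [-179.9, -0.0, -105.0]
wrist_force: [0.5, 0.0, -1.2]
grip_width: 0.0139
```

```bash
python3 - <<'E'
from h import *
plan(.6373,-.2045,.0735)
E
```

```text
at [ 0.6387 -0.2055  0.1049] [-179.91   -0.   -104.98] t 13.32 g 0.0139
turn 0 x az -0.0000 ; total shift [-0.0006  0.0017  0.0314] ; 1 x [-0.0006  0.0017  0.0314]  (yaw->-105.0, j6~87)
```

step_arm(targets="0 0 0 -0.0006 0.0015 0.01 0.005;0 0 0 0 0 0.01 0.005;0 0 0 0 0 0.006 0.005;0 0 0 0 0 0.003 0.005;0 0 0 0 0 0.002 0.005;0 0 0 0 0 0 0.005;0 0 0 0 0 0 0.005")

```text
time: 14.2
tcp_pos: [0.6366, -0.2049, 0.074]
eef_rot: [180.0, 0.0, -105.0]
wrist_force: [-4.5, 1.2, 8.2]
grip_width: 0.0138
```

```bash
python3 - <<'E'
from h import *
plan(.6373,-.2045,.0735);print(arm.read_state()['wrist_force'],arm.read_state()['moment'])
cv2.imwrite('pics/s3.png',cv2.resize(arm.snapshot('side')[150:300,280:480],None,fx=3,fy=3))
E
```

```text
at [ 0.6366 -0.2049  0.074 ] [ 179.99    0.   -105.03] t 14.2 g 0.0138
turn 0 x az -0.0000 ; total shift [-0.0006 -0.0006  0.0005] ; 1 x [-0.0006 -0.0006  0.0005]  (yaw->-105.0, j6~87)
[-4.45670756  1.24447174  8.23812028] [0.32090484 0.72693828 0.02321236]
```

View pics/s3.png

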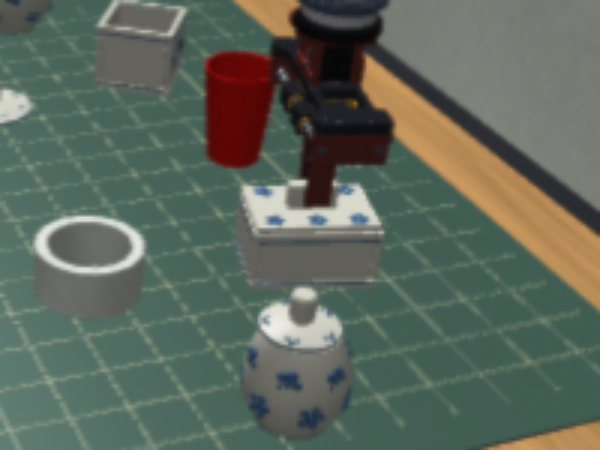

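step_arm(targets="0 0 0 0 0 0 0.025;0 0 0 0 0 0 0.045;0 0 0 0 0 0 0.045;0 0 0 0 0 -0.02 0.045;0 0 0 0 0 -0.05 0.045;0 0 0 0 0 -0.05 0.045;0 0 0 0 0 -0.01 0.045;0 0 0 0 0 0 0.05")

```text
time: 15.25
tcp_pos: [0.637, -0.2049, 0.2041]
eef_rot: [-179.9, -0.0, -105.0]
wrist_force: [-0.0, -1.2, 0.0]
grip_width: 0.0494
```

```bash
python3 - <<'E'
from h import *
plan(.439,.148,.18,-20)
E
```

```text
at [ 0.637  -0.2049  0.2041] [-1.7988e+02 -1.0000e-02 -1.0502e+02] t 15.25 g 0.0494
turn 9 x az -0.1649 ; total shift [-0.3068 -0.2639  0.0241] ; 7 x [-0.0438 -0.0377  0.0034]  (yaw->-20.0, j6~39)
```

step_arm(targets="0 0 -0.165 0 0 0 0.05;0 0 -0.165 0 0 0 0.05;0 0 -0.165 0 0 0 0.05;0 0 -0.165 0 0 0 0.05;0 0 -0.165 0 0 0 0.05;0 0 -0.165 0 0 0 0.05;0 0 -0.165 0 0 0 0.05;0 0 -0.165 0 0 0 0.05")

```text
time: 16.25
tcp_pos: [0.6355, -0.2044, 0.2004]
eef_rot: [180.0, 0.2, -29.1]
wrist_force: [-0.6, 0.0, 0.5]
grip_width: 0.05
```

step_arm(targets="0 0 -0.165 0 0 0 0.05;0 0 0 -0.044 -0.0377 0 0.05;0 0 0 -0.044 -0.0377 0 0.05;0 0 0 -0.044 -0.0377 0 0.05;0 0 0 -0.044 -0.0377 0 0.05;0 0 0 -0.044 -0.0377 0.01 0.05;0 0 0 -0.044 -0.0377 0.01 0.05;0 0 0 -0.044 -0.0377 0.005 0.05")

```text
time: 17.25
tcp_pos: [0.4347, 0.1492, 0.1759]
eef_rot: [179.9, 0.2, -20.0]
wrist_force: [1.3, 0.9, -0.3]
grip_width: 0.0503
```

step_arm(targets="0 0 0 0 0 0 0.05;0 0 0 0 0 0 0.05")

```text
time: 17.5
tcp_pos: [0.4367, 0.1481, 0.1769]
eef_rot: [179.9, 0.1, -19.9]
wrist_force: [0.4, 0.5, 0.0]
grip_width: 0.0499
```

```bash
python3 - <<'E'
from h import *
c=arm.calibration('wrist'); im=arm.snapshot('wrist'); np.save('w5.npy',c['extrinsics'])
cv2.imwrite('pics/w5.png',im); plan(.449,.176,.18)
p=proj(c,[[.449,.176,.018]])[0]; print(p)
b=blob(im,tuple(p),130,40); print(circ(plane(c,b,.013)[:,:2]))
E
```

```text
at [0.4372 0.1476 0.1771] [ 1.7995e+02  4.0000e-02 -1.9960e+01] t 17.55 g 0.0504
turn 0 x az -0.0000 ; total shift [ 0.0014 -0.0307 -0.0029] ; 1 x [ 0.0014 -0.0307 -0.0029]  (yaw->-20.0, j6~41)
[282.66752183 165.00969146]
(array([0.44896047, 0.17451167]), np.float64(0.08689753234029805))
```

View pics/w5.png

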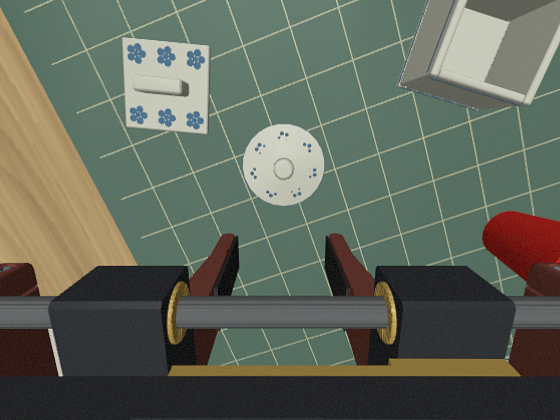

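The egg lid is at (284,165), 87 mm across, which matches. The square lid is at (167,85) with its ridge roughly horizontal in the picture.

```bash
python3 - <<'E'
from h import *
c=arm.calibration('wrist'); c['extrinsics']=np.load('w5.npy'); im=cv2.imread('pics/w5.png')
b=blob(im,(167.,85.),130,40); w=plane(c,b,.018)[:,:2]; print(cv2.minAreaRect((w*1000).astype(np.float32)))
w=plane(c,[(133,83),(183,87)],.042); print(w,np.degrees(np.arctan2(*(w[1]-w[0])[:2][::-1])))
plan(.449,.1748,.025)
E
```

```text
((366.3314208984375, 287.603271484375), (83.18749237060547, 83.48017883300781), 65.11722564697266)
[[0.34692954 0.29542034 0.042     ]
 [0.38833677 0.2769162  0.042     ]] -24.078997184912776
at [0.4372 0.1476 0.1771] [ 1.7995e+02  4.0000e-02 -1.9960e+01] t 17.55 g 0.0504
turn 0 x az -0.0000 ; total shift [ 0.0018 -0.0295  0.1521] ; 3 x [ 0.0006 -0.0098  0.0507]  (yaw->-20.0, j6~41)
```

step_arm(targets="0 0 0 0.0018 -0.0295 0.02 0.05;0 0 0 0 0 0.05 0.05;0 0 0 0 0 0.045 0.05;0 0 0 0 0 0.025 0.05;0 0 0 0 0 0.013 0.05;0 0 0 0 0 0 0.05;0 0 0 0 0 0 0.05")

```text
time: 18.42
tcp_pos: [0.4498, 0.1753, 0.0255]
eef_rot: [-179.9, -0.1, -20.0]
wrist_force: [1.4, -0.3, 0.3]
grip_width: 0.0501
```

step_arm(targets="0 0 0 0 0 0 0.01;0 0 0 0 0 0 0.01;0 0 0 0 0 0 0.01;0 0 0 0 0 0 0.01;0 0 0 0 0 0 0.01")

```text
time: 19.05
tcp_pos: [0.4491, 0.1755, 0.025]
eef_rot: [-180.0, -0.0, -19.9]
wrist_force: [-0.3, 0.7, 5.2]
grip_width: 0.0201
```

step_arm(targets="0 0 0 0 0 -0.01 0.01;0 0 0 0 0 -0.03 0.01;0 0 0 0 0 -0.05 0.01;0 0 0 0 0 -0.06 0.01;0 0 0 0 0 -0.06 0.01;0 0 0 0 0 -0.01 0.01;0 0 0 0 0 0 0.01")

```text
time: 19.92
tcp_pos: [0.4487, 0.1753, 0.2449]
eef_rot: [-180.0, -0.0, -19.9]
wrist_force: [-0.4, 0.5, -2.1]
grip_width: 0.0203
```

```bash
python3 - <<'E'
from h import *
plan(.513,.314,.24)
E
```

```text
at [0.4487 0.1753 0.2449] [-1.7997e+02 -4.0000e-02 -1.9940e+01] t 19.93 g 0.0203
turn 0 x az -0.0000 ; total shift [ 0.0132 -0.1523  0.0049] ; 3 x [ 0.0044 -0.0508  0.0016]  (yaw->-19.9, j6~51)
```

step_arm(targets="0 0 0 0.0044 -0.04 0 0.01;0 0 0 0.0044 -0.05 0 0.01;0 0 0 0.0044 -0.05 0 0.01;0 0 0 0 -0.012 0 0.01;0 0 0 0 0 0 0.01;0 0 0 0 0 0 0.01")

```text
time: 20.68
tcp_pos: [0.5121, 0.3123, 0.2435]
eef_rot: [179.9, 0.1, -20.0]
wrist_force: [0.4, -0.2, -1.2]
grip_width: 0.0203
```

```bash
python3 - <<'E'
from h import *
c=arm.calibration('wrist'); im=arm.snapshot('wrist'); np.save('w6.npy',c['extrinsics'])
cv2.imwrite('pics/w6.png',im); plan(.5466,.4085,.24)
print(proj(c,[[.5466,.4085,.115]]))
E
```

```text
at [0.5123 0.3124 0.244 ] [ 1.7991e+02  6.0000e-02 -1.9990e+01] t 20.73 g 0.0203
turn 0 x az -0.0000 ; total shift [-0.0006 -0.102   0.004 ] ; 2 x [-0.0003 -0.051   0.002 ]  (yaw->-20.0, j6~57)
[[280.25733652  89.1457256 ]]
```

View pics/w6.png

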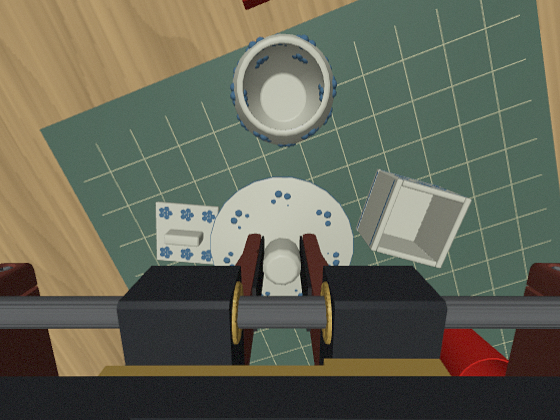

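Egg jar mouth at about (283,87), and the held lid spans columns 210 to 353 with its top at row 178.

```bash
python3 - <<'E'
from h import *
c=arm.calibration('wrist'); c['extrinsics']=np.load('w6.npy'); im=cv2.imread('pics/w6.png')
e=cv2.Canny(cv2.GaussianBlur(im,(3,3),0),40,100); ys,xs=np.nonzero(e); P=np.c_[xs,ys]
def ring(z,D,w0,tol):
    W=plane(c,P,z)[:,:2]; ctr=np.array(w0)
    for t in (tol,tol,.004,.003,.003):
        k=abs(np.hypot(*(W-ctr).T)-D/2)<t
        ctr,d=circ(W[k])
    print(D,k.sum(),ctr,d)
ring(.115,.084,(.5466,.4085),.006); ring(.115,.072,(.5466,.4085),.006)
ring(.244-.022+.010,.088,(.5123,.3124),.006)
E
```

```text
0.084 484 [0.54843757 0.41032024] 0.08482130243554047
0.072 354 [0.54902305 0.40885887] 0.0724965560187138
0.088 527 [0.51252438 0.31218545] 0.08739355013298344
```

```bash
python3 - <<'E'
from h import *
plan(.5486,.4098,.16)
E
```

```text
at [0.5123 0.3124 0.244 ] [ 1.7991e+02  6.0000e-02 -1.9990e+01] t 20.73 g 0.0203
turn 0 x az -0.0000 ; total shift [ 0.0008 -0.1039  0.084 ] ; 3 x [ 0.0003 -0.0346  0.028 ]  (yaw->-20.0, j6~57)
```

step_arm(targets="0 0 0 0.0008 -0.035 0 0.01;0 0 0 0 -0.04 0 0.01;0 0 0 0 -0.029 0.02 0.01;0 0 0 0 0 0.04 0.01;0 0 0 0 0 0.02 0.01;0 0 0 0 0 0 0.01;0 0 0 0 0 0 0.01")

```text
time: 21.6
tcp_pos: [0.5501, 0.4112, 0.1662]
eef_rot: [-179.9, -0.1, -20.0]
wrist_force: [1.0, 0.4, 0.1]
grip_width: 0.0202
```

```bash
python3 - <<'E'
from h import *
plan(.5486,.4098,.129)
E
```

```text
at [0.5501 0.4112 0.1662] [-1.7991e+02 -7.0000e-02 -1.9970e+01] t 21.6 g 0.0202
turn 0 x az -0.0000 ; total shift [-0.001   0.0019  0.0372] ; 1 x [-0.001   0.0019  0.0372]  (yaw->-20.0, j6~57)
```

step_arm(targets="0 0 0 -0.0008 0.0012 0.01 0.01;0 0 0 0 0 0.012 0.01;0 0 0 0 0 0.007 0.01;0 0 0 0 0 0.004 0.01;0 0 0 0 0 0.002 0.01;0 0 0 0 0 0.0005 0.01;0 0 0 0 0 0 0.01;0 0 0 0 0 0 0.01")

```text
time: 22.6
tcp_pos: [0.5483, 0.4105, 0.1295]
eef_rot: [-180.0, -0.0, -19.9]
wrist_force: [-0.8, -0.4, -0.9]
grip_width: 0.0203
```

```bash
python3 - <<'E'
from h import *
plan(.5486,.4098,.129);print(arm.read_state()['wrist_force'],arm.read_state()['moment'])
E
```

```text
at [0.5483 0.4105 0.1295] [-1.7998e+02 -1.0000e-02 -1.9940e+01] t 22.6 g 0.0203
turn 0 x az -0.0000 ; total shift [0.0005 0.0006 0.0005] ; 1 x [0.0005 0.0006 0.0005]  (yaw->-19.9, j6~57)
[-0.75637845 -0.42785811 -0.87795142] [-0.06706227 -0.03281122  0.04657961]
```

step_arm(targets="0 0 0 0 0 0.0008 0.01;0 0 0 0 0 0 0.01;0 0 0 0 0 0 0.01")

```text
time: 22.98
tcp_pos: [0.5484, 0.4106, 0.129]
eef_rot: [-180.0, -0.0, -19.9]
wrist_force: [-1.0, 0.1, 5.3]
grip_width: 0.0201
```

Contact (5 N) at the seated height. Release, rise and go for the square lid (jaws at yaw 65).

step_arm(targets="0 0 0 0 0 0 0.03;0 0 0 0 0 0 0.045;0 0 0 0 0 0 0.045;0 0 0 0 0 -0.02 0.045;0 0 0 0 0 -0.05 0.045;0 0 0 0 0 -0.04 0.045;0 0 0 0 0 0 0.045")

```text
time: 23.85
tcp_pos: [0.5503, 0.412, 0.2442]
eef_rot: [-179.6, -0.3, -19.9]
wrist_force: [0.0, 0.7, 0.1]
grip_width: 0.0451
```

```bash
python3 - <<'E'
from h import *
im=arm.snapshot('wrist'); cv2.imwrite('pics/w7.png',im)
plan(.3663,.2876,.16,65.1)
E
```

```text
at [0.5491 0.4111 0.2415] [-1.7977e+02 -1.5000e-01 -1.9940e+01] t 23.9 g 0.0452
turn 9 x az -0.1649 ; total shift [-0.189  -0.1138  0.0815] ; 4 x [-0.0473 -0.0285  0.0204]  (yaw->65.1, j6~-27)
```

View pics/w7.png

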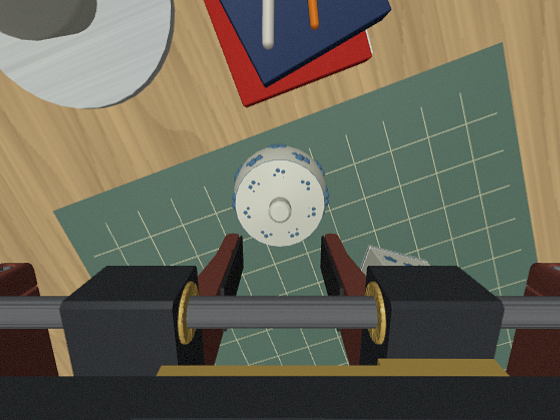

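```bash
python3 - <<'E'
from h import *
plan(.398,.273,.17,65.1)
E
```

```text
at [0.5491 0.4111 0.2415] [-1.7977e+02 -1.5000e-01 -1.9940e+01] t 23.9 g 0.0452
turn 9 x az -0.1649 ; total shift [-0.1889 -0.0789  0.0715] ; 4 x [-0.0472 -0.0197  0.0179]  (yaw->65.1, j6~-31)
```

step_arm(targets="0 0 -0.165 0 0 0 0.045;0 0 -0.165 0 0 0 0.045;0 0 -0.165 0 0 0 0.045;0 0 -0.165 0 0 0 0.045;0 0 -0.165 0 0 0 0.045;0 0 -0.165 0 0 0 0.045;0 0 -0.165 0 0 0 0.045;0 0 -0.165 0 0 0 0.045")

```text
time: 24.9
tcp_pos: [0.5475, 0.4099, 0.237]
eef_rot: [-180.0, 0.1, 56.0]
wrist_force: [-0.1, -0.3, -1.0]
grip_width: 0.045
```

step_arm(targets="0 0 -0.165 0 0 0 0.045;0 0 0 -0.047 -0.0197 0 0.045;0 0 0 -0.047 -0.0197 0 0.045;0 0 0 -0.047 -0.0197 0.035 0.045;0 0 0 -0.047 -0.0197 0.035 0.045;0 0 0 0 0 0 0.045;0 0 0 0 0 0 0.045")

```text
time: 25.78
tcp_pos: [0.3983, 0.2733, 0.1685]
eef_rot: [180.0, -0.0, 65.1]
wrist_force: [0.9, -0.4, 0.7]
grip_width: 0.0451
```

```bash
python3 - <<'E'
from h import *
c=arm.calibration('wrist'); im=arm.snapshot('wrist'); np.save('w8.npy',c['extrinsics'])
cv2.imwrite('pics/w8.png',im)
p=proj(c,[[.3663,.2876,.018]])[0]; print(p)
b=blob(im,tuple(p),130,40); w=plane(c,b,.018)[:,:2]; r=cv2.minAreaRect((w*1000).astype(np.float32)); print(r,b.min(0),b.max(0))
plan(r[0][0]/1000,r[0][1]/1000,.0235,r[2]%90)
E
```

```text
[279.94872535 160.05185467]
((365.3830261230469, 288.381103515625), (83.027587890625, 82.24897766113281), 65.16683959960938) [239 117] [322 198]
at [0.3991 0.274  0.169 ] [ 1.7994e+02 -1.0000e-01  6.5140e+01] t 25.82 g 0.0455
turn 1 x az -0.0004 ; total shift [-0.0011 -0.0367  0.1455] ; 3 x [-0.0004 -0.0122  0.0485]  (yaw->65.2, j6~-27)
```

step_arm(targets="0 0 0 -0.0011 -0.0367 0.02 0.045;0 0 0 0 0 0.045 0.045;0 0 0 0 0 0.045 0.045;0 0 0 0 0 0.022 0.045;0 0 0 0 0 0.013 0.045;0 0 0 0 0 0 0.045;0 0 0 0 0 0 0.045")

```text
time: 26.7
tcp_pos: [0.3648, 0.2881, 0.0242]
eef_rot: [180.0, -0.1, 65.1]
wrist_force: [0.0, -0.1, 0.5]
grip_width: 0.0451
```

step_arm(targets="0 0 0 0 0 0 0.005;0 0 0 0 0 0 0.005;0 0 0 0 0 0 0.005;0 0 0 0 0 0 0.005;0 0 0 0 0 0 0.005")

```text
time: 27.32
tcp_pos: [0.3641, 0.2875, 0.0236]
eef_rot: [180.0, -0.0, 65.1]
wrist_force: [-1.3, -0.5, 5.8]
grip_width: 0.0138
```

step_arm(targets="0 0 0 0 0 -0.01 0.005;0 0 0 0 0 -0.03 0.005;0 0 0 0 0 -0.05 0.005;0 0 0 0 0 -0.05 0.005;0 0 0 0 0 -0.04 0.005;0 0 0 0 0 0 0.005")

```text
time: 28.08
tcp_pos: [0.3653, 0.2884, 0.2063]
eef_rot: [179.8, -0.3, 65.1]
wrist_force: [-0.2, 0.3, -1.3]
grip_width: 0.0139
```

```bash
python3 - <<'E'
from h import *
# viewpoint: jar at tool -y (-sin,cos) from TCP
for yaw in (54.4,-35.6):
    t=np.radians(yaw); v=np.array([.647,.221])-.10*np.array([-np.sin(t),np.cos(t)]); print(v); plan(*v,.21,yaw)
c=arm.calibration('wrist'); c['extrinsics']=np.load('w6.npy')
print(plane(c,[(402,179),(470,199),(439,267),(375,245)],.079))
E
```

```text
[0.72831008 0.1627877 ]
at [0.3653 0.2884 0.2063] [179.83  -0.32  65.15] t 28.07 g 0.0139
turn 2 x az 0.0938 ; total shift [ 0.1092  0.3683 -0.0037] ; 7 x [ 0.0156  0.0526 -0.0005]  (yaw->54.4, j6~-42)
[0.5887877  0.13968992]
at [0.3653 0.2884 0.2063] [179.83  -0.32  65.15] t 28.07 g 0.0139
turn 8 x az -0.1729 ; total shift [-0.2683  0.0092 -0.0037] ; 5 x [-0.0537  0.0018 -0.0007]  (yaw->144.4, j6~-131)
[[0.64078964 0.28093632 0.079     ]
 [0.70585234 0.23356402 0.079     ]
 [0.65619066 0.1639593  0.079     ]
 [0.59284836 0.21639994 0.079     ]]
```

step_arm(targets="0 0 0.094 0 0 0 0.005;0 0 0.094 0 0 0 0.005;0 0 0 0.0156 0.045 0 0.005;0 0 0 0.0156 0.055 0 0.005;0 0 0 0.0156 0.055 0 0.005;0 0 0 0.0156 0.055 0 0.005;0 0 0 0.0156 0.055 0 0.005;0 0 0 0.0156 0.055 0 0.005")

```text
time: 29.08
tcp_pos: [0.679, 0.1759, 0.2006]
eef_rot: [-179.9, 0.2, 54.4]
wrist_force: [1.6, 1.1, -0.9]
grip_width: 0.0139
```

step_arm(targets="0 0 0 0.0156 0.048 0 0.005;0 0 0 0 0 0 0.005;0 0 0 0 0 0 0.005;0 0 0 0 0 0 0.005")

```text
time: 29.58
tcp_pos: [0.7251, 0.1623, 0.2025]
eef_rot: [-179.9, 0.1, 54.4]
wrist_force: [0.6, 0.2, -1.5]
grip_width: 0.0138
```

```bash
python3 - <<'E'
from h import *
c=arm.calibration('wrist'); im=arm.snapshot('wrist'); np.save('w9.npy',c['extrinsics'])
cv2.imwrite('pics/w9.png',im); plan(.648,.222,.21)
p=proj(c,[[.648,.222,.079]])[0]; print(p)
b=blob(im,tuple(p),120,45); w=plane(c,b,.079)[:,:2]; print(cv2.minAreaRect((w*1000).astype(np.float32)))
E
```

```text
at [0.7254 0.1624 0.203 ] [-1.7995e+02  5.0000e-02  5.4430e+01] t 29.62 g 0.0138
turn 0 x az -0.0000 ; total shift [ 0.0034 -0.0976 -0.007 ] ; 2 x [ 0.0017 -0.0488 -0.0035]  (yaw->54.4, j6~-36)
[284.62025285  93.01765761]
((650.7220458984375, 219.58645629882812), (87.16279602050781, 79.41890716552734), 54.46963119506836)
```

View pics/w9.png

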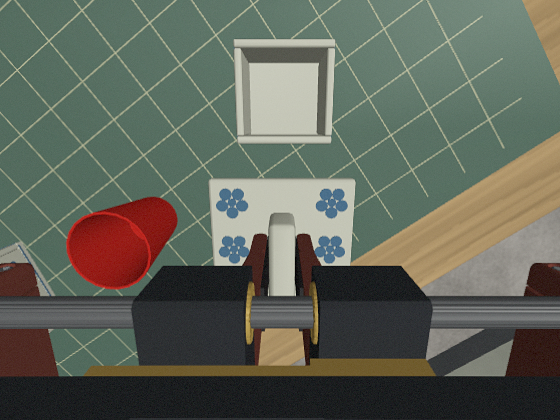

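Square jar rim corners are (234,39), (335,39), (331,142) and (238,142); the lid's front edge runs (209,180) to (355,179).

```bash
python3 - <<'E'
from h import *
c=arm.calibration('wrist'); c['extrinsics']=np.load('w9.npy')
w=plane(c,[(234,39),(335,39),(331,142.5),(238,142.5)],.079)[:,:2]; j=w.mean(0); print(j.round(4),[round(np.linalg.norm(w[i]-w[i-1]),4) for i in range(4)],[round(np.degrees(np.arctan2(*(w[i]-w[i-1])[::-1])),1) for i in range(4)])
q=plane(c,[(209,179.5),(355,179)],.203-.021+.015)[:,:2]; t=np.radians(54.43)
l=q.mean(0)-.042*np.array([-np.sin(t),np.cos(t)]); print('lid',l,np.linalg.norm(q[1]-q[0]))
plan(*(arm.read_state()['tcp_pos'][:2]+j-l),.12)
E
```

```text
[0.6479 0.2219] [np.float64(0.0859), np.float64(0.0855), np.float64(0.0859), np.float64(0.0857)] [np.float64(144.6), np.float64(54.5), np.float64(-35.3), np.float64(-125.5)]
lid [0.72668815 0.16280966] 0.08118728797341362
at [0.7254 0.1624 0.203 ] [-1.7995e+02  5.0000e-02  5.4430e+01] t 29.62 g 0.0138
turn 0 x az -0.0000 ; total shift [ 0.0023 -0.0985  0.083 ] ; 3 x [ 0.0008 -0.0328  0.0277]  (yaw->54.4, j6~-36)
```

step_arm(targets="0 0 0 0.0023 -0.035 0 0.005;0 0 0 0 -0.035 0 0.005;0 0 0 0 -0.0285 0.02 0.005;0 0 0 0 0 0.04 0.005;0 0 0 0 0 0.02 0.005;0 0 0 0 0 0 0.005;0 0 0 0 0 0 0.005;0 0 0 0 0 0 0.005")

```text
time: 30.62
tcp_pos: [0.649, 0.2211, 0.1249]
eef_rot: [179.9, -0.1, 54.4]
wrist_force: [-0.1, 0.0, -1.9]
grip_width: 0.0137
```

```bash
python3 - <<'E'
from h import *
plan(.647,.2216,.0915)
E
```

```text
at [0.649  0.2211 0.1249] [ 1.7992e+02 -1.1000e-01  5.4350e+01] t 30.62 g 0.0137
turn 0 x az -0.0000 ; total shift [-0.0008 -0.0019  0.0334] ; 1 x [-0.0008 -0.0019  0.0334]  (yaw->54.4, j6~-35)
```

step_arm(targets="0 0 0 -0.0005 -0.001 0.01 0.005;0 0 0 0 0 0.01 0.005;0 0 0 0 0 0.007 0.005;0 0 0 0 0 0.003 0.005;0 0 0 0 0 0.0015 0.005;0 0 0 0 0 0 0.005;0 0 0 0 0 0 0.005;0 0 0 0 0 0 0.005")

```text
time: 31.62
tcp_pos: [0.6469, 0.2212, 0.0921]
eef_rot: [180.0, -0.0, 54.4]
wrist_force: [-0.3, -0.3, -2.0]
grip_width: 0.0134
```

step_arm(targets="0 0 0 0 0 0.0008 0.005;0 0 0 0 0 0 0.005;0 0 0 0 0 0 0.005")

```text
time: 32.0
tcp_pos: [0.647, 0.2213, 0.0917]
eef_rot: [180.0, -0.0, 54.4]
wrist_force: [-1.7, -1.1, 5.0]
grip_width: 0.014
```

Contact at the computed seated height (0.0917 m). Release, rise, move clear and look.

step_arm(targets="0 0 0 0 0 0 0.025;0 0 0 0 0 0 0.04;0 0 0 0 0 0 0.04;0 0 0 0 0 -0.02 0.04;0 0 0 0 0 -0.05 0.04;0 0 0 0 0 -0.05 0.04;0 0 0 0 0.05 -0.02 0.04;0 0 0 0 0.02 0 0.04")

```text
time: 33.0
tcp_pos: [0.7066, 0.1796, 0.2354]
eef_rot: [179.7, -0.3, 54.3]
wrist_force: [-0.9, -0.6, 0.5]
grip_width: 0.04
```

step_arm(targets="0 0 0 0 0 -0.04 0.04;0 0 0 0 0 -0.04 0.04;0 0 0 0 0 0 0.04;0 0 0 0 0 0 0.04")

```text
time: 33.5
tcp_pos: [0.7028, 0.1804, 0.3097]
eef_rot: [-179.9, 0.1, 54.4]
wrist_force: [-0.2, 0.4, -0.3]
grip_width: 0.0401
```

```bash
python3 - <<'E'
from h import *
s=arm.snapshot('side'); t=arm.snapshot('top'); w=arm.snapshot('wrist')
cv2.imwrite('pics/fin.png',cv2.resize(s[110:320,220:480],None,fx=3,fy=2.8))
cv2.imwrite('pics/fint.png',cv2.resize(t[80:280,90:410],None,fx=2.5,fy=2.5)); cv2.imwrite('pics/finw.png',w)
E
```

```text
(no output)
```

View pics/fin.png

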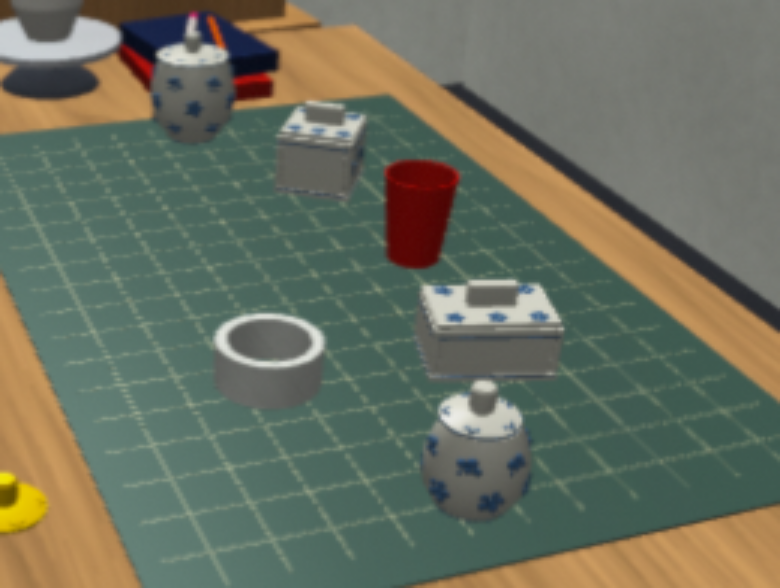

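View pics/finw.png

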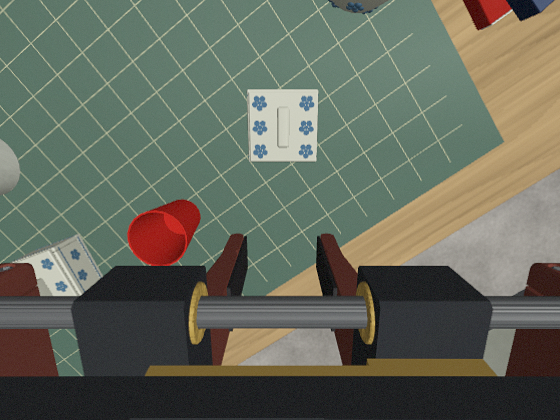

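All four lids sit level on their jars. Cup and tape are standing, and the gripper is clear.

```bash
python3 -c "
from bench import arm
print(arm.sign_off())"
```

```text
the job is handed in; nothing more can be done
None
```

All four lids (small, oblong, egg, square) are on their own jars, and I handed the job in at about 34 s of the 125 s allowed.

- **Seating:** each lid was lowered to within about 1 mm of its calculated seated height before I let go. The oblong, egg and square lids showed 5 to 8 N of contact. The small lid showed only about 1 N, so I judged it from its height and the pictures. In the last side picture all four lids sit level, and the wrist views showed no visible offset.
- **Bystanders:** the red cup and the roll of tape look upright and undisturbed. I did not re-measure their positions, or those of the jars, at the end.
- **Measurements that disagreed:**
  - The outline of the small lid came out 57 mm wide instead of 64 mm, so I also used its knob to locate it.
  - The square jar and its lid came out about 3% small in the last wrist view.
  - One mask of the square jar missed part of the rim, so I read its corners by eye.

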